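# Hold a hollow-cathode lamp down on its sprung socket for clamping

### The arm

A 7-joint arm with a two-finger parallel gripper is mounted at the origin on a cart in front of the work surface, level with it; the furniture and walls round the work are solid. World frame = base frame: x ahead of the robot, y to its left, z up, the work surface at z = 0. Lengths are in m, angles in rad, forces in N, time in s.
With the tool pointing down it reaches from about 0.35 to 0.9 m from the base axis. Payload 8.1 kg.
Tool frame: the origin (TCP) lies midway between the tips of the shut fingers; the grasp point (between the pads) lies 19 mm behind it; z points along the fingers, y is the direction in which the jaws open and shut (so a half turn about z gives the same grasp; the last joint's range is limited). The gripper opens to 92 mm and grips with 3 to 60 N. Pads are 19 mm wide; open, the fingers measure 130 mm over their backs; the gripper's body (75 mm by 190 mm) begins 47 mm behind the grasp point.
Start: joints at [-1.223, 0.434, 0.025, 1.573, -0.012, 1.134, -0.075], TCP at [0.272, 0.563, 0.227] pointing down, gripper open.
Joint ranges: [-2.62, 2.62], [-0.44, 2.09], [-1.27, 1.32], [0.08, 2.57], [-1.32, 4.46], [0.12, 2], [-2.74, 2.74]. Speed limits (rad/s): [2.22, 2.22, 3.01, 3.01, 3.14, 3.14, 3.14].

### API

Orientations are given as [roll, pitch, yaw] about the fixed x, y, z axes, in that order (R = Rz(yaw) Ry(pitch) Rx(roll)).
In Python, from bench import bot gives the robot as it stands.
- The arm moves only by the tool jog_arm, never from a script. Its argument "series" is a list that holds one entry, the list of rows, each a list of 7 numbers: the shift along the tool's x, y, z in m, then the turn, a rotation vector about the tool's x, y, z in rad, then the closure, from 0 (fully open) to 1 (shut). In form: [[[x, y, z, wx, wy, wz, hand], ...]]. A call has 1 to 10 rows; each row shifts and turns the commanded pose from where the row before left it, along the tool's axes as they then stand; what a row does not reach is not made up. A row lasts 1/10 s, in which the tool goes at most 50 mm and 8.59 degrees, less where a joint would pass 70% of its speed; a pose out of reach is approached as far as the arm can. A call with a gripper value outside its range is refused whole. The fingers move at their own pace and stop on an object; the grip force is fixed at half the most. Time passes only in rows, so rows that do not move let the fingers close. It gives the time, the measured TCP pose, the force and the opening at its end, in the units of the state.
- bot.read_state(): the state, without advancing time (a new reading comes with each control period).
- bot.get_image(name): name is "side" or "top" or "wrist"; returns the picture (420x560x3 uint8, red, green, blue); there is no depth.
- bot.camera_model(name): a dict with "intrinsics" (3x3 intrinsics, pixels), "world_from_camera" (4x4, takes a point from camera to world coordinates). Camera axes: x right, y up, looking along -z (the intrinsics and any distortion apply to the point x, -y, -z); pixel columns grow to the right and rows downward; lengths in m; the calibration is good to about 2 mm. A picture is of the moment at which its call begins: read the wrist's pose just before it. camera_model takes no time and is no camera call; for the wrist camera it gives the pose at the moment of the call.
- bot.sign_off(): hands the job in, once; it reports no verdict.
The state is a dict: "time_s": time; "qpos": joint angles; "joint_velocities": joint speeds; "effort": joint torques, N m; "tcp_pos": TCP position; "eef_rot": TCP orientation; "force": force on the tool from outside, world axes, zero at the start; "ft_torque": the same for the moment, N m; "grip_width": opening from 0.0 (shut) to 1.0 (fully open).
Only numpy, scipy, OpenCV 4.12 (cv2) and the standard library are available. Lean on these libraries where they do the work, as an engineer would, in place of code of your own. Each camera call takes 0.05 s, during which the arm holds its last target.

### The job

Fit the adapter sleeve that suits this lamp (the one with the wide bore) into the lamp holder, spigot down and fully home, then stand the lamp in the sleeve, black base first, on the sprung socket. Press the lamp straight down with a steady push of about 10 N, so that the top of its black base comes about level with the sleeve's top, and finish while still holding it pressed down like that, so that a colleague can tighten the clamp screw. Never push the glass lamp hard, and leave the tin and the bottles round about where they stand.

Things in the scene. Friction and masses are not known exactly. Their poses are not given: they have to be found in the camera images.
- holder: Fixed lamp holder on the worktop: grey base plate 100 x 84 x 8 mm with a round aluminium body, in it an upright bore of 53 mm diameter, open at the top. Body 68 mm in diameter up to 36 mm height, above it a neck of 58 mm diameter up to the rim, 62 mm high. Origin: centre of the underside, on the bore's axis; z up.
- holder_rim (a point): Centre of the mouth of the holder's bore, at rim height (62 mm above the worktop); axes as the holder's.
- clamp_screw (a point): Outer end of the holder's brass clamp thumbscrew (13 mm diameter, level, 47 mm above the worktop), 52 mm out from the bore's axis on the holder's -x side, toward the robot. Nothing to do with it, but fingers that reach below the rim must keep off that side.
- socket (a joint): Travel of the sprung black socket disc (47 mm diameter) in the holder's bore, in m: 0 at rest, growing as it is pressed down, stop at 0.014. The spring is preloaded: about 4.3 N starts it moving, each further mm takes 0.8 N more (9.5 N at 6.5 mm, 15.5 N at the stop).
- socket_face (a point): Centre of the socket disc's upper face, on which the lamp's bottom stands. At rest it is 21.5 mm below the rim; it goes down with the disc. With the lamp pressed until its black base is level with the sleeve's top it is 28 mm below the rim (6.5 mm of travel).
- sleeve_wide: Loose grey split sleeve with the wide bore, for this lamp: bore 40 mm right through, 34 mm high, 60 g, standing on the worktop. Lower 20 mm: spigot, 50 mm diameter, foot tapered. Upper 14 mm: knurled collar, 57 mm diameter, to grip across; its underside rests on the holder's rim when home (origin then 20 mm below the rim). Origin: centre of the underside; z up.
- sleeve_narrow: The other loose sleeve, same outside, but with a bore of only 27 mm, too small for this lamp; not needed. Origin and axes as for the wide one.
- lamp: Loose hollow-cathode lamp, 164 mm high, 90 g, standing upright on the worktop. Black base: 36 mm diameter, up to 42 mm height. Glass: 37 mm diameter from 46 to 100 mm (grip here, fingertips at 90 to 95 mm, so that the top clears the gripper's palm), then narrowing to a 24 mm tube that ends at 164 mm. Origin: centre of the underside of the base; z up.
- graphite_tin: Bystander: round white pot, 53 mm diameter, 30 mm high. Origin: centre of its underside.
- dropper_bottle: Bystander: small brown dropper bottle, 33 mm diameter, 102 mm high. Origin: centre of its underside.
- standard: Bystander: white reagent bottle with a yellow screw cap, 45 mm diameter, 106 mm high. Origin: centre of its underside.
There are look-alikes about, which are no part of the job. There is more than one size of the lamp; the one meant has the size given above.

How it is judged:
On the way, in this order (a step that is already met when the one before it is completed fails the run):
1. the wide sleeve is home in the holder's bore, upright and let go, with the lamp not yet in (z of sleeve_wide in the frame of holder_rim below -0.0175 m and horizontal distance between sleeve_wide and holder_rim below 0.004 m and angle between sleeve_wide's own z axis and vertical below 0.08 rad and contact force between the fingers and sleeve_wide below 0.5 N and horizontal distance between lamp and holder_rim above 0.05 m), for 0.2 s.
2. the lamp's base is in the sleeve, upright, on the socket's axis, at least 20 mm below the sleeve's top (z of lamp in the frame of sleeve_wide below 0.014 m and horizontal distance between lamp and holder_rim below 0.005 m and angle between lamp's own z axis and vertical below 0.1 rad), for 0.1 s.
At the end, for the whole second after the job is handed in: The wide sleeve is home in the holder (collar within 2.5 mm of the rim, upright), the lamp stands upright in it within 5 mm of the axis, and the fingers hold it at rest, pressed on the socket with 6.5 to 13 N, which puts the socket 2.5 to 10.8 mm down, throughout the last second (z of sleeve_wide in the frame of holder_rim below -0.0175 m and horizontal distance between sleeve_wide and holder_rim below 0.004 m and angle between each of sleeve_wide, lamp's own z axis and vertical below 0.08 rad and horizontal distance between lamp and holder_rim below 0.005 m and contact force between lamp and socket between 6.5 and 13 N and value of joint socket between 0.0025 and 0.0108 m and contact force between the fingers and lamp above 2 N and linear speed of lamp below 0.01 m/s); the arm keeps its last pose, push and grip.
It fails at once if the lamp is pushed on anything with more than 30 N (contact force between lamp and holder above 30 N or contact force between lamp and socket above 30 N or contact force between lamp and sleeve_wide above 30 N).
It fails at once if a bystander is knocked over or moved by more than 40 mm (distance of any of graphite_tin, dropper_bottle, standard from where it was at the start of the episode above 0.04 m or angle between any of graphite_tin, dropper_bottle, standard's own z axis and vertical above 0.7 rad).
It also fails if it takes over 54 s, if anything falls off the work surface, if the arm or the gripper's body presses on something with over 40 N, if the wrist force passes 120 N, or if a joint passes its speed limit or range.

## Working session

There is one attempt and no reset: what is moved stays moved. The work goes in short steps, Python scripts to look and compute and a tool call to move; the robot and the scene stay as the last step left them, time stands still between calls to the robot, and variables do not carry over. Pictures are saved under pics/ and viewed, and the job is handed in when it is done.

Besides the shell and the picture viewer there is one more tool, called after "Call:" as name(argument=value, ...) on one line, values as JSON. jog_arm: Moves the arm, as the interface text tells. Its arguments: {"type":"object","properties":{"series":{"type":"array"}},"required":["series"]}

```bash
mkdir -p pics; ls; python3 - <<'E'
from bench import bot
import cv2,numpy as np
print(bot.read_state())
for n in ["side","top","wrist"]:
    m=bot.camera_model(n); print(n,np.round(m["intrinsics"],1).tolist(),np.round(m["world_from_camera"],4).tolist(), [k for k in m])
    cv2.imwrite(f"pics/{n}0.png",bot.get_image(n)[:,:,::-1])
E
```

```text
pics
{'time_s': 0.0, 'qpos': array([-1.22259268,  0.43520885,  0.0249786 ,  1.57412208, -0.01160271,
        1.13398039, -0.07511927]), 'joint_velocities': array([ 0.00160988,  0.00223177, -0.000968  , -0.00063688,  0.00122254,
        0.00064992,  0.00027817]), 'effort': array([-1.01936777e-03, -6.67845011e+01,  9.84970629e-01, -3.14467585e+01,
       -6.04436500e-02,  4.32185177e-02,  2.13864505e-04]), 'tcp_pos': array([0.27213387, 0.56206698, 0.22594415]), 'eef_rot': array([-3.14002553e+00,  1.42614380e-04,  2.69069353e+00]), 'force': array([-0.5906114 ,  0.18767502, -0.24701901]), 'ft_torque': array([-0.05380262,  0.00232433, -0.03649876]), 'grip_width': 1.0003305510794667}
side [[419.8, 0.0, 280.2], [0.0, 419.8, 208.3], [0.0, 0.0, 1.0]] [[-1.0, 0.006, -0.0045, 0.5611], [-0.0075, -0.792, 0.6105, 0.5286], [0.0001, 0.6105, 0.792, 0.856], [0.0, 0.0, 0.0, 1.0]] ['intrinsics', 'world_from_camera']
top [[528.7, 0.0, 286.2], [0.0, 528.7, 199.6], [0.0, 0.0, 1.0]] [[-0.01, 0.9799, -0.1994, 0.3141], [-0.9999, -0.0104, -0.0007, -0.0771], [-0.0028, 0.1994, 0.9799, 1.3362], [0.0, 0.0, 0.0, 1.0]] ['intrinsics', 'world_from_camera']
wrist [[335.7, 0.0, 282.9], [0.0, 335.7, 202.0], [0.0, 0.0, 1.0]] [[0.4352, -0.867, -0.2427, 0.2068], [0.9003, 0.4186, 0.1194, 0.594], [-0.0019, -0.2704, 0.9627, 0.3834], [0.0, 0.0, 0.0, 1.0]] ['intrinsics', 'world_from_camera']
```

View pics/side0.png

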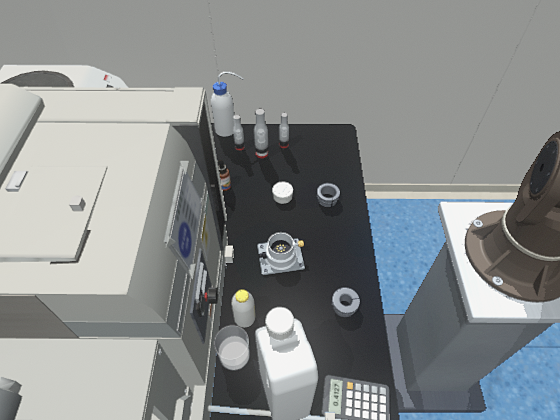

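View pics/top0.png

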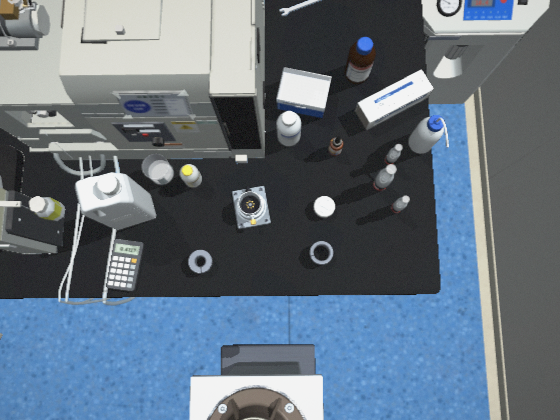

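```bash
python3 - <<'E'
import cv2,numpy as np
t=cv2.imread("pics/top0.png"); s=cv2.imread("pics/side0.png")
f=lambda im,x0,x1,y0,y1,k:cv2.resize(im[y0:y1,x0:x1],None,fx=k,fy=k,interpolation=cv2.INTER_CUBIC)
cv2.imwrite("pics/t_l.png",f(t,170,440,130,280,2.9))
cv2.imwrite("pics/s_a.png",f(s,200,370,70,220,4))
cv2.imwrite("pics/s_b.png",f(s,220,370,180,325,4))
E
```

```text
(no output)
```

View pics/t_l.png

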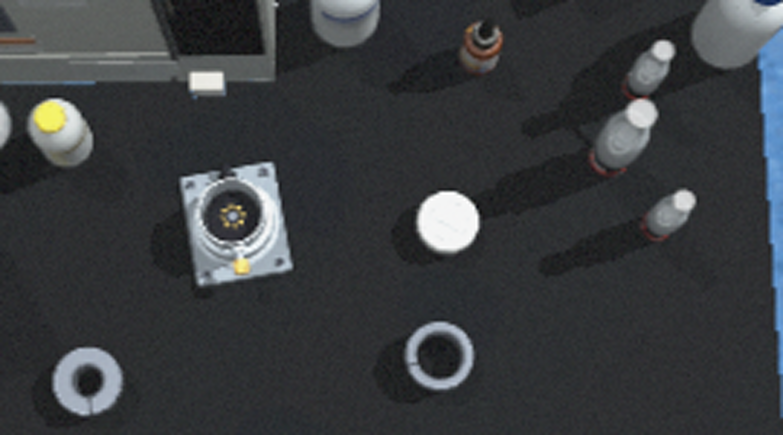

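View pics/s_a.png

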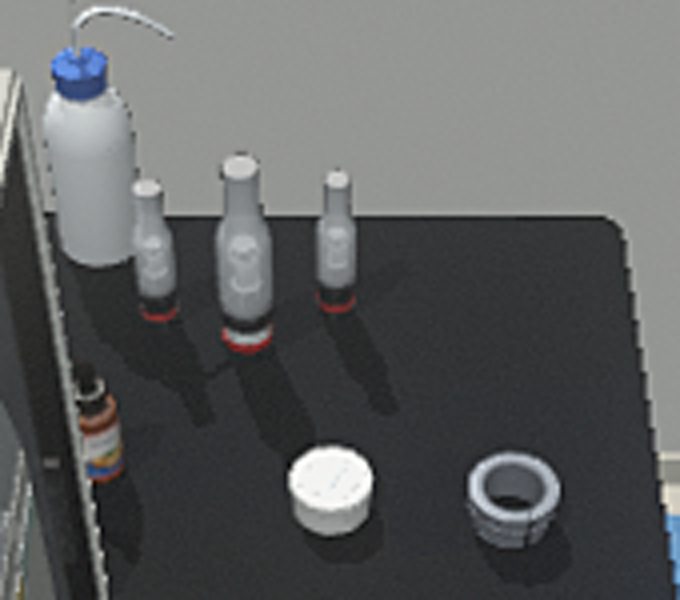

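View pics/s_b.png

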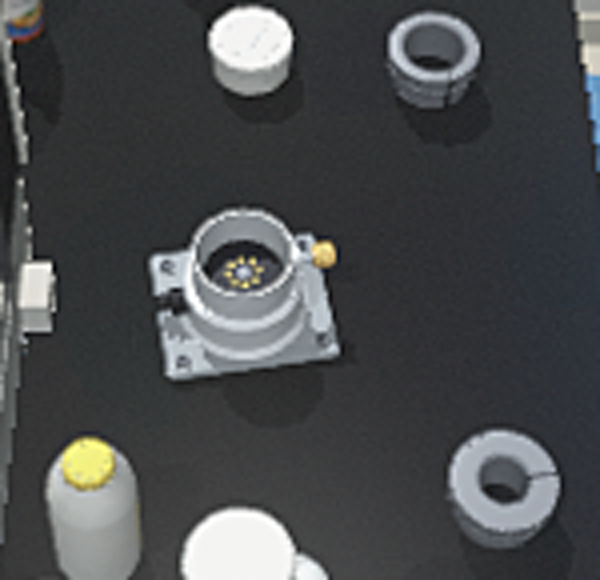

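View pics/wrist0.png

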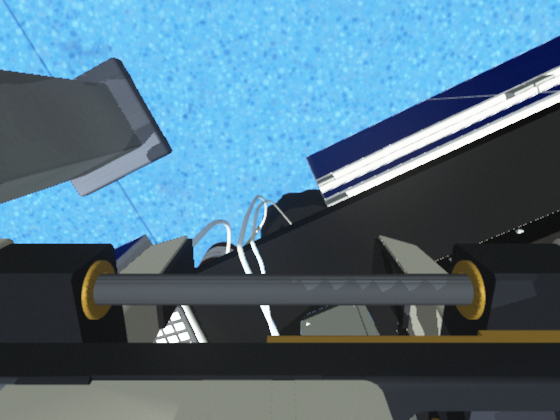

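```bash
cat > h.py <<'E'
import numpy as np,cv2
from bench import bot
def ray(m,u,v):
    K=np.array(m["intrinsics"]);T=np.array(m["world_from_camera"])
    d=np.linalg.inv(K)@[u,v,1]; d=np.array([d[0],-d[1],-d[2]])
    return T[:3,3],T[:3,:3]@d
def onz(m,u,v,z):
    o,d=ray(m,u,v); return (o+d*(z-o[2])/d[2])
def proj(m,P):
    K=np.array(m["intrinsics"]);T=np.array(m["world_from_camera"])
    c=(np.atleast_2d(P)-T[:3,3])@T[:3,:3]; c=c*[1,-1,-1]; p=c@K.T; return p[:,:2]/p[:,2:]
def circ(x,y,z,r,n=72):
    a=np.linspace(0,2*np.pi,n); return np.c_[x+r*np.cos(a),y+r*np.sin(a),0*a+z]
def draw(im,m,circles,k,x0,x1,y0,y1):
    o=cv2.resize(im[y0:y1,x0:x1],None,fx=k,fy=k,interpolation=cv2.INTER_CUBIC)
    for c in circles:
        p=(proj(m,circ(*c))-[x0,y0]+.5)*k
        cv2.polylines(o,[np.int32(p*8)],True,(0,255,0),1,cv2.LINE_AA,3)
    return o
E
python3 - <<'E'
from h import *
t=bot.camera_model("top");s=bot.camera_model("side")
for n,z,a,b in [("wide",.034,(321.2,252.3),(328,191.5)),("rim",.062,(249.8,203.6),(280.7,242)),("narrow",.034,(199.8,260.8),(345.6,301.5)),("lamptip",.164,(391,169),(259.6,111.3)),
 ("tin",.03,(324,206),(282.5,189)),]:
    print(n,onz(t,*a,z).round(4),onz(s,*b,z).round(4))
E
```

```text
wide [ 0.4458 -0.161   0.034 ] [ 0.4443 -0.1602  0.034 ]
rim [0.5644 0.0134 0.062 ] [0.5638 0.0121 0.062 ]
narrow [0.4279 0.1377 0.034 ] [0.4259 0.1422 0.034 ]
lamptip [ 0.6216 -0.3167  0.164 ] [ 0.6196 -0.3147  0.164 ]
tin [ 0.5625 -0.171   0.03  ] [ 0.5604 -0.1711  0.03  ]
```

```bash
python3 - <<'E'
from h import *
t=bot.camera_model("top");s=bot.camera_model("side")
T=cv2.imread("pics/top0.png"); S=cv2.imread("pics/side0.png")
w=(.445,-.1606);h=(.5641,.0128);l=(.6205,-.3157)
C=[(*w,.034,.0285),(*w,.034,.02),(*w,0,.025),(*h,.062,.029),(*h,.062,.0265),(*l,0,.018),(*l,.164,.012),(*l,.1,.0185),(*l,.046,.0185)]
a=draw(T,t,C,4,310,430,140,280); b=draw(S,s,C,5,220,350,90,210); c=draw(T,t,C,5,200,300,150,260); d=draw(S,s,C,5,220,320,190,290)
cv2.imwrite("pics/o1.png",cv2.hconcat([a,np.zeros((a.shape[0],5,3),np.uint8)])); cv2.imwrite("pics/o2.png",b)
hh=min(c.shape[0],d.shape[0]); 
o=cv2.hconcat([c[:hh],d[:hh]]);cv2.imwrite("pics/o3.png",cv2.resize(o,None,fx=.8,fy=.8))
E
```

```text
(no output)
```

View pics/o1.png

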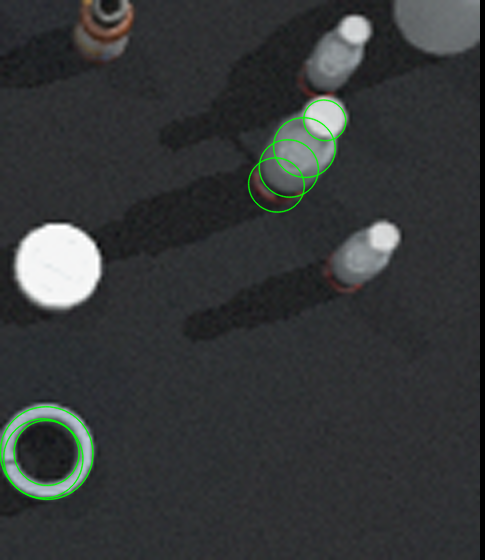

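View pics/o2.png

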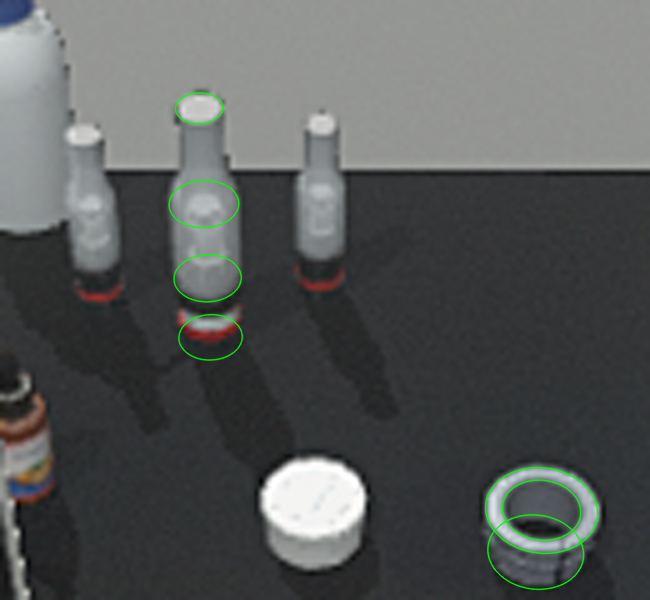

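View pics/o3.png

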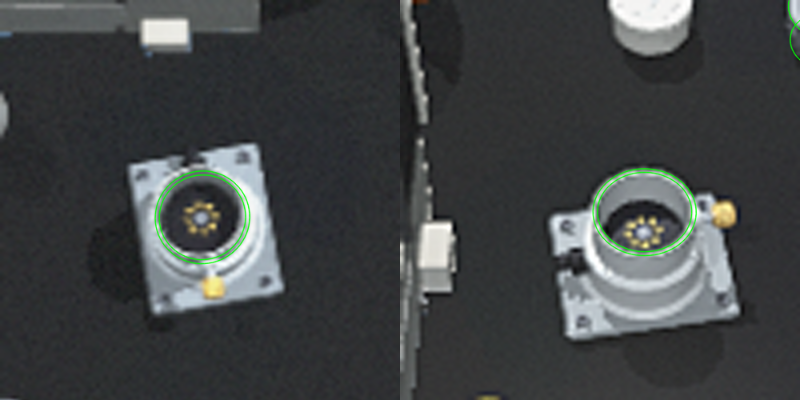

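```bash
python3 - <<'E'
from h import *
t=bot.camera_model("top");s=bot.camera_model("side")
T=cv2.imread("pics/top0.png"); S=cv2.imread("pics/side0.png")
def tri(a,b):
    o1,d1=ray(t,*a);o2,d2=ray(s,*b)
    d1/=np.linalg.norm(d1);d2/=np.linalg.norm(d2)
    A=sum(np.eye(3)-np.outer(d,d) for d in(d1,d2));B=sum((np.eye(3)-np.outer(d,d))@o for o,d in((o1,d1),(o2,d2)))
    return np.linalg.solve(A,B)
print("tip",tri((391,169),(259.6,111.3)))
print("rim",tri((249.8,203.6),(280.7,242)),"wide",tri((321.2,252.3),(328,191.5)))
for x0,x1,y0,y1,im,n in[(365,410,140,200,T,"t"),(240,280,95,165,S,"s")]:
    cv2.imwrite(f"pics/z_{n}.png",cv2.resize(im[y0:y1,x0:x1],None,fx=8,fy=8,interpolation=cv2.INTER_NEAREST))
E
```

```text
tip [ 0.6207677  -0.31674277  0.16279198]
rim [0.5638933  0.01325703 0.0638213 ] wide [ 0.44500204 -0.16077917  0.03369877]
```

View pics/z_t.png

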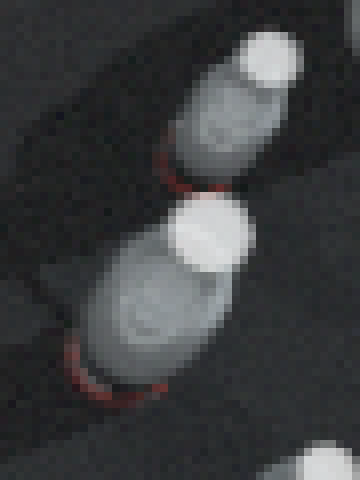

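View pics/z_s.png

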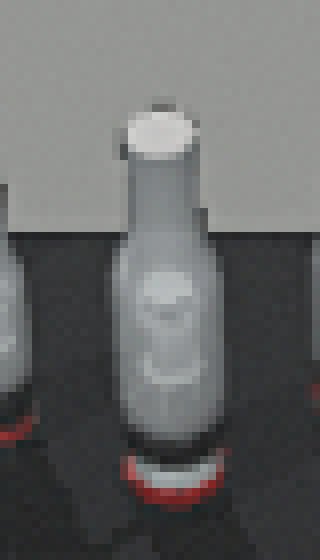

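Candidates: lamps at top px (395,153) and (401,203) are small; (386,177) is the large one (tip at z≈0.163, 24 mm tube, 37 mm glass), so that's ours. Sleeves: (321,252) has the wide bore (the 40 mm circle fits), (200,261) is narrow. The holder is at (250,204).

Call:
jog_arm(series=[[[0, 0, 0, 0, 0, -0.1127, 0], [0, 0, 0, 0, 0, -0.1127, 0], [0, 0, 0, 0, 0, -0.1127, 0], [0, 0, 0, 0, 0, -0.1127, 0], [-0.0108, -0.0452, 0, 0, 0, 0, 0], [-0.0108, -0.0452, 0, 0, 0, 0, 0], [-0.0108, -0.0452, 0, 0, 0, 0, 0], [-0.0108, -0.0452, 0, 0, 0, 0, 0], [-0.0108, -0.0452, 0, 0, 0, 0, 0], [-0.0108, -0.0452, 0, 0, 0, 0, 0]]])

```text
time_s: 1.15
tcp_pos: [0.3372, 0.2894, 0.2266]
eef_rot: [-3.142, -0.0, 3.141]
force: [1.3, 0.1, 0.0]
grip_width: 1.003
```

Call:
jog_arm(series=[[[-0.0108, -0.0452, 0, 0, 0, 0, 0], [-0.0108, -0.0452, 0, 0, 0, 0, 0], [-0.0108, -0.0452, 0, 0, 0, 0, 0], [-0.0108, -0.0452, 0, 0, 0, 0, 0], [-0.0108, -0.0452, 0, 0, 0, 0, 0], [-0.0108, -0.0452, 0, 0, 0, 0, 0], [-0.0108, -0.0452, 0, 0, 0, 0, 0], [-0.0108, -0.0452, 0, 0, 0, 0, 0], [-0.0108, -0.0452, 0, 0, 0, 0, 0], [-0.0108, -0.0452, 0, 0, 0, 0, 0]]])

```text
time_s: 2.15
tcp_pos: [0.4451, -0.1625, 0.2268]
eef_rot: [3.141, 0.0, -3.141]
force: [1.2, 0.4, 0.1]
grip_width: 1.002
```

```bash
python3 - <<'E'
from h import *
s=bot.read_state();print(s["tcp_pos"],s["qpos"].round(2),s["time_s"])
m=bot.camera_model("wrist");print(np.round(m["world_from_camera"],3))
im=bot.get_image("wrist")[:,:,::-1].copy()
cv2.imwrite("pics/w1.png",draw(im,m,[(.445,-.1606,.034,.0285),(.445,-.1606,.034,.02)],1.4,0,560,0,420))
E
```

```text
[ 0.44508167 -0.16246521  0.22683205] [-0.15  0.19  0.45  1.96 -0.1   1.02  1.92] 2.15
[[-0.001 -0.963 -0.27   0.372]
 [ 1.    -0.001  0.    -0.162]
 [-0.001 -0.27   0.963  0.384]
 [ 0.     0.     0.     1.   ]]
```

View pics/w1.png

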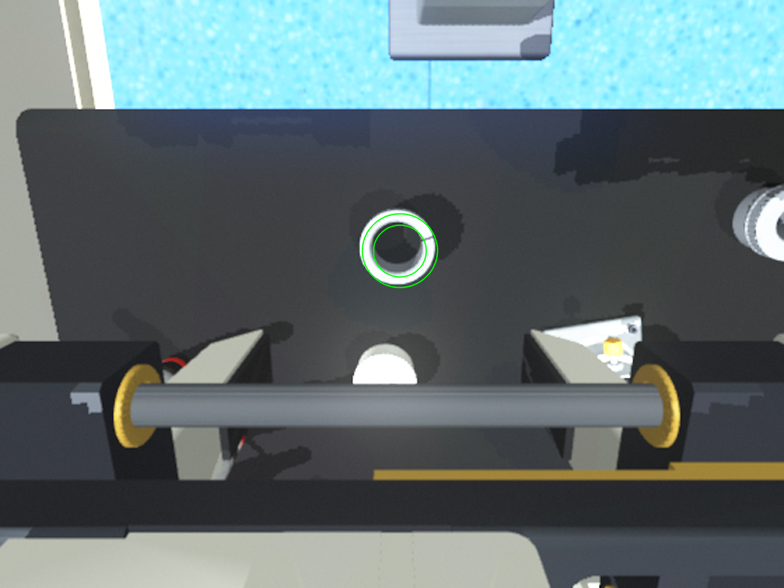

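```bash
cat >> h.py <<'E'
from scipy.optimize import minimize
def fitcirc(im,m,z,r,xy0,rad=0.006,sign=1,band=0.0015):
    """xy of circle (z,r) with the greatest radial brightness step; sign=+1: brighter inside"""
    g=cv2.GaussianBlur(cv2.cvtColor(im,cv2.COLOR_BGR2GRAY).astype(np.float32),(0,0),.7)
    a=np.linspace(0,2*np.pi,180)
    def f(p):
        i=proj(m,circ(p[0],p[1],z,r-band,180));o=proj(m,circ(p[0],p[1],z,r+band,180))
        s=lambda q:cv2.remap(g,q[:,0].astype(np.float32)[None],q[:,1].astype(np.float32)[None],cv2.INTER_LINEAR)[0]
        return -sign*np.mean(np.clip(sign*0+s(i)-s(o),-60,60))
    gr=np.arange(-rad,rad+1e-9,.001)
    b=min(((f((xy0[0]+dx,xy0[1]+dy)),xy0[0]+dx,xy0[1]+dy) for dx in gr for dy in gr))
    r_=minimize(f,b[1:],method="Nelder-Mead",options=dict(initial_simplex=[b[1:],(b[1]+.001,b[2]),(b[1],b[2]+.001)],xatol=1e-5))
    return r_.x,r_.fun
E
python3 - <<'E'
from h import *
m=bot.camera_model("wrist");im=bot.get_image("wrist")[:,:,::-1].copy(); cv2.imwrite("pics/w1raw.png",im)
for r,sg in((.0285,1),(.02,-1)): print("w",fitcirc(im,m,.034,r,(.445,-.161),sign=sg))
for c in("top","side"):
    mc=bot.camera_model(c);ic=cv2.imread(f"pics/{c}0.png")
    for r,sg in((.0285,1),(.02,-1)): print(c,fitcirc(ic,mc,.034,r,(.445,-.161),sign=sg))
    for r,sg in((.029,1),(.0265,-1)): print(c,"rim",fitcirc(ic,mc,.062,r,(.564,.013),sign=sg))
    print(c,"lamp",fitcirc(ic,mc,.164,.012,(.6206,-.316),sign=1))
E
```

```text
w (array([ 0.442, -0.164]), np.float64(-60.0))
w (array([ 0.441, -0.163]), np.float64(-60.0))
top (array([ 0.44624493, -0.16063611]), np.float64(-59.626182556152344))
top (array([ 0.44629708, -0.16129102]), np.float64(-58.10560607910156))
top rim (array([0.5350651 , 0.01964138]), np.float64(-17.13870620727539))
top rim (array([0.56720923, 0.01377393]), np.float64(-49.420875549316406))
top lamp (array([ 0.6231458 , -0.31710617]), np.float64(-56.132911682128906))
side (array([ 0.44406604, -0.16117957]), np.float64(-53.27156448364258))
side (array([ 0.44455577, -0.16066537]), np.float64(-49.494239807128906))
side rim (array([0.56466827, 0.01417386]), np.float64(-25.40138053894043))
side rim (array([0.56467039, 0.01468615]), np.float64(-30.35816192626953))
side lamp (array([ 0.6198043 , -0.31442461]), np.float64(-24.126882553100586))
```

```bash
sed -i 's/-60,60/-200,200/' h.py; python3 - <<'E'
from h import *
m=bot.camera_model("wrist");im=cv2.imread("pics/w1raw.png")
for r,sg in((.0285,1),(.02,-1)): print("w",fitcirc(im,m,.034,r,(.444,-.161),sign=sg))
cv2.imwrite("pics/w1c.png",draw(im,m,[(.444,-.1617,.034,.0285),(.444,-.1617,.034,.02)],5,230,350,120,230))
E
```

```text
w (array([ 0.44153156, -0.15880233]), np.float64(-161.50392150878906))
w (array([ 0.44170087, -0.15907721]), np.float64(-128.90127563476562))
```

View pics/w1c.png

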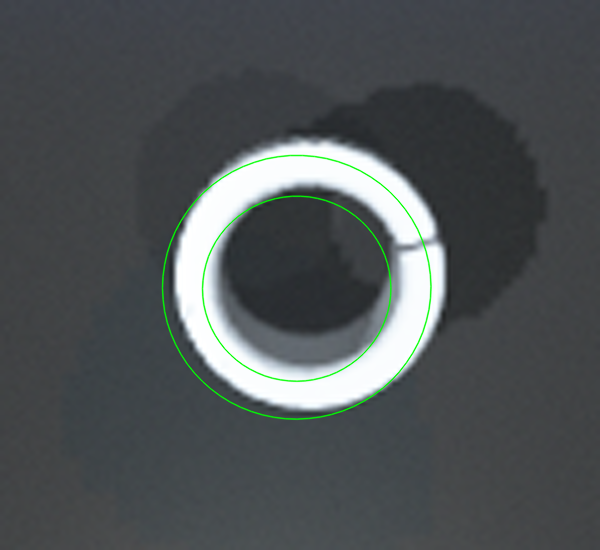

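```bash
python3 - <<'E'
from h import *
s=bot.read_state();print(s["tcp_pos"],s["joint_velocities"].round(3),s["time_s"],s["eef_rot"])
m=bot.camera_model("wrist");im=bot.get_image("wrist")[:,:,::-1].copy();cv2.imwrite("pics/w2raw.png",im)
for r,sg in((.0285,1),(.02,-1)): print("w",fitcirc(im,m,.034,r,(.444,-.161),sign=sg))
print(bot.read_state()["tcp_pos"])
E
```

```text
[ 0.44536623 -0.16706544  0.22702442] [-0.06  -0.028 -0.086  0.05  -0.006  0.015 -0.114] 2.25 [-3.13833181e+00  1.18804000e-03  3.13366627e+00]
w (array([ 0.44256195, -0.16244046]), np.float64(-159.7484130859375))
w (array([ 0.442692  , -0.16267108]), np.float64(-129.17196655273438))
[ 0.44492324 -0.16384424  0.2265993 ]
```

Call:
jog_arm(series=[[[0, 0, 0.03, 0, 0, 0, 0], [0, 0, 0.03, 0, 0, 0, 0], [0, 0, 0.02, 0, 0, 0, 0], [0, 0, 0.01, 0, 0, 0, 0], [0, 0, 0, 0, 0, 0, 0], [0, 0, 0, 0, 0, 0, 0], [0, 0, 0, 0, 0, 0, 0]]])

```text
time_s: 3.0
tcp_pos: [0.4458, -0.1607, 0.1377]
eef_rot: [-3.141, 0.002, -3.141]
force: [-1.1, 0.0, -0.1]
grip_width: 0.997
```

```bash
python3 - <<'E'
from h import *
s=bot.read_state();print(s["tcp_pos"],abs(s["joint_velocities"]).max().round(3),s["time_s"],s["eef_rot"],s["force"])
m=bot.camera_model("wrist");im=bot.get_image("wrist")[:,:,::-1].copy();cv2.imwrite("pics/w3raw.png",im)
for r,sg in((.0285,1),(.02,-1)): print("w",fitcirc(im,m,.034,r,(.444,-.161),sign=sg))
print(bot.read_state()["tcp_pos"])
cv2.imwrite("pics/w3.png",draw(im,m,[(.445,-.161,.034,.0285)],1.4,0,560,0,420))
E
```

```text
[ 0.44583273 -0.16065887  0.13774767] 0.003 3.0 [-3.14147720e+00  1.83451661e-03 -3.14144629e+00] [-1.14910563  0.00544585 -0.12682911]
w (array([ 0.44239712, -0.16233077]), np.float64(-171.59791564941406))
w (array([ 0.44248884, -0.16256662]), np.float64(-136.09852600097656))
[ 0.44581004 -0.16069513  0.13771814]
```

View pics/w3.png

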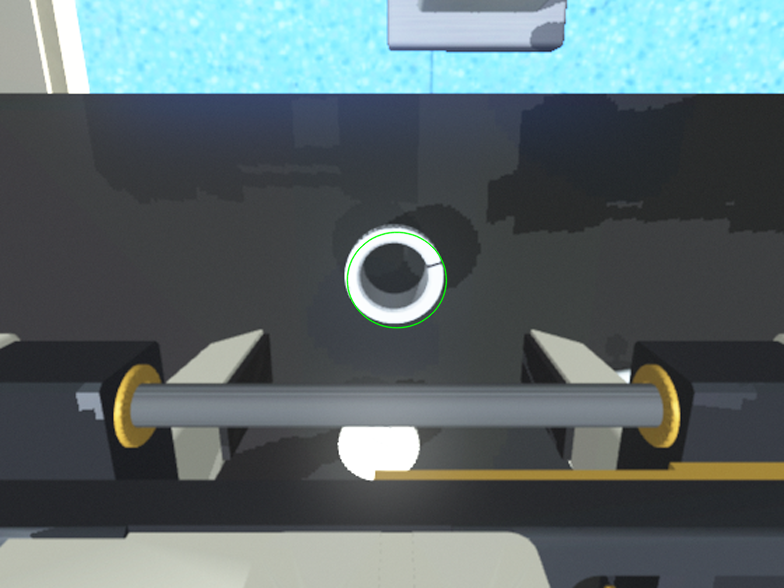

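Call:
jog_arm(series=[[[0.0018, -0.0008, 0.03, 0, 0, 0, 0], [0, 0, 0.03, 0, 0, 0, 0], [0, 0, 0.03, 0, 0, 0, 0], [0, 0, 0.015, 0, 0, 0, 0], [0, 0, 0.0077, 0, 0, 0, 0], [0, 0, 0, 0, 0, 0, 0], [0, 0, 0, 0, 0, 0, 0.6], [0, 0, 0, 0, 0, 0, 0.6], [0, 0, 0, 0, 0, 0, 0.6], [0, 0, 0, 0, 0, 0, 0.6]]])

```text
time_s: 4.05
tcp_pos: [0.4437, -0.1614, 0.0246]
eef_rot: [-3.142, 0.001, -3.142]
force: [-0.4, -0.2, -0.6]
grip_width: 0.705
```

Call:
jog_arm(series=[[[0, 0, 0, 0, 0, 0, 0.8], [0, 0, 0, 0, 0, 0, 0.8], [0, 0, 0, 0, 0, 0, 0.8], [0, 0, 0, 0, 0, 0, 0.8], [0, 0, -0.02, 0, 0, 0, 0.8], [0, 0, -0.03, 0, 0, 0, 0.8], [0, 0, -0.04, 0, 0, 0, 0.8], [0, 0, -0.03, 0, 0, 0, 0.8]]])

```text
time_s: 4.85
tcp_pos: [0.4431, -0.1618, 0.1457]
eef_rot: [-3.141, 0.0, 3.141]
force: [1.2, 0.8, 0.3]
grip_width: 0.611
```

Call:
jog_arm(series=[[[-0.03, 0.024, 0, 0, 0, 0, 0.8], [-0.035, 0.026, 0, 0, 0, 0, 0.8], [-0.035, 0.026, 0, 0, 0, 0, 0.8], [-0.0204, 0.0206, 0, 0, 0, 0, 0.8], [0, 0, 0, 0, 0, 0, 0.8], [0, 0, 0, 0, 0, 0, 0.8], [0, 0, 0, 0, 0, 0, 0.8], [0, 0, 0, 0, 0, 0, 0.8]]])

```text
time_s: 5.65
tcp_pos: [0.5628, -0.0661, 0.1441]
eef_rot: [-3.141, -0.0, 3.14]
force: [0.1, -0.2, 0.0]
grip_width: 0.611
```

```bash
python3 - <<'E'
from h import *
s=bot.read_state();print(s["tcp_pos"],abs(s["joint_velocities"]).max().round(3),s["time_s"],s["eef_rot"],s["force"])
m=bot.camera_model("wrist");im=bot.get_image("wrist")[:,:,::-1].copy();cv2.imwrite("pics/w4raw.png",im)
p=s["tcp_pos"]
for r,sg in((.029,1),(.0265,-1)): print("rim",fitcirc(im,m,.062,r,(.5645,.0135),sign=sg))
cv2.imwrite("pics/w4.png",draw(im,m,[(.5645,.0135,.062,.029),(.5645,.0135,.062,.0265),(p[0],p[1],p[2]+.0095,.0285),(p[0],p[1],p[2]+.0095,.02)],1.4,0,560,0,420))
for c in("top","side"): cv2.imwrite(f"pics/{c}4.png",bot.get_image(c)[:,:,::-1])
E
```

```text
[ 0.56277499 -0.06607595  0.14405803] 0.004 5.65 [-3.14138664e+00 -4.79061497e-04  3.13960379e+00] [ 0.10250239 -0.19091587  0.0465724 ]
rim (array([0.56322998, 0.01293278]), np.float64(-83.25759887695312))
rim (array([0.56324939, 0.01279396]), np.float64(-62.18418502807617))
```

View pics/w4.png

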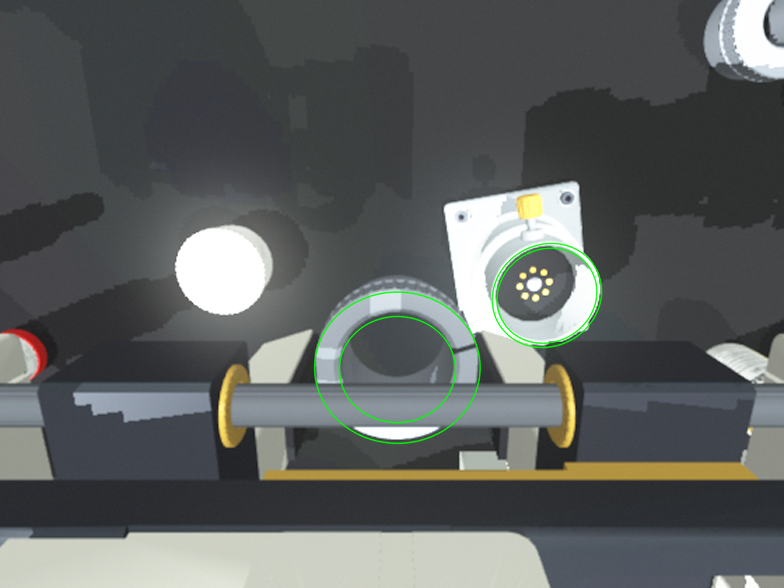

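```bash
python3 - <<'E'
from h import *
m=bot.camera_model("wrist");im=cv2.imread("pics/w4raw.png");p=bot.read_state()["tcp_pos"];print(p)
im2=im.copy(); 
# mask: only upper arc visible
import h
def arc(z,r,sg,lo,hi):
    g=cv2.GaussianBlur(cv2.cvtColor(im,cv2.COLOR_BGR2GRAY).astype(np.float32),(0,0),.7)
    def f(q):
        ii=[]
        for rr in(r-.001,r+.001):
            c=circ(q[0],q[1],z,rr,360); a=np.linspace(0,360,360); c=c[(a>lo)&(a<hi)]
            u=proj(m,c).astype(np.float32); ii.append(cv2.remap(g,u[:,0][None],u[:,1][None],1)[0])
        return -sg*np.mean(ii[0]-ii[1])
    return min((f((p[0]+dx,p[1]+dy)),round(dx,4),round(dy,4)) for dx in np.arange(-.006,.006,.0003) for dy in np.arange(-.004,.004,.0003))
print(arc(p[2]+.0095,.0285,1,100,260),arc(p[2]+.0095,.02,-1,100,260))
cv2.imwrite("pics/w4c.png",draw(im,m,[(.5632,.0129,.062,.029),(.5632,.0129,.062,.0265),(p[0],p[1],p[2]+.0095,.0285),(p[0],p[1],p[2]+.0095,.02)],3.5,220,440,150,320))
E
```

```text
[ 0.56326775 -0.06553619  0.14419621]
(np.float32(-70.6683), np.float64(-0.0006), np.float64(-0.0001)) (np.float32(-79.18205), np.float64(-0.0021), np.float64(0.0002))
```

View pics/w4c.png

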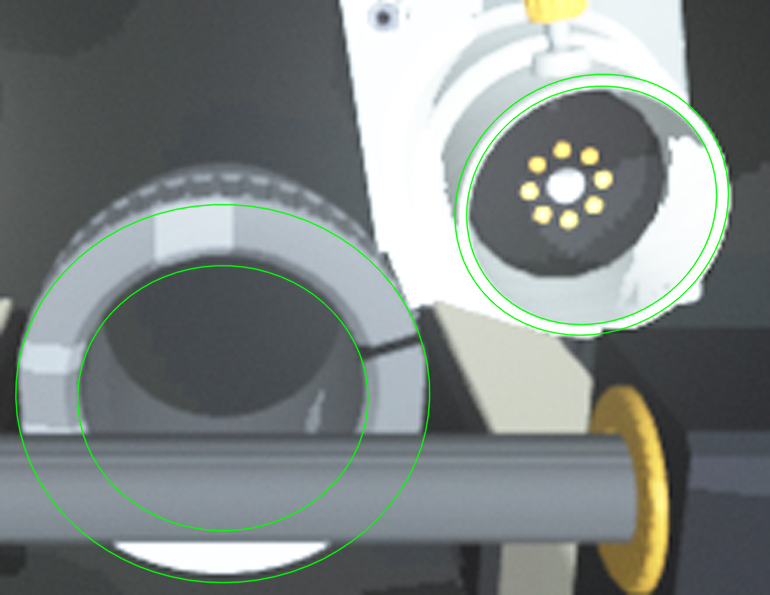

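View pics/side4.png

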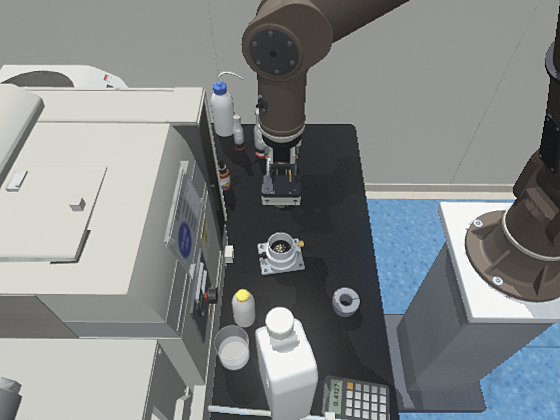

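Call:
jog_arm(series=[[[-0.0007, 0.0225, 0, 0, 0, 0, 0.8], [0, 0.035, 0, 0, 0, 0, 0.8], [0, 0.021, 0.01, 0, 0, 0, 0.8], [0, 0, 0.02, 0, 0, 0, 0.8], [0, 0, 0.017, 0, 0, 0, 0.8], [0, 0, 0, 0, 0, 0, 0.8], [0, 0, 0, 0, 0, 0, 0.8], [0, 0, 0, 0, 0, 0, 0.8]]])

```text
time_s: 6.6
tcp_pos: [0.565, 0.0132, 0.098]
eef_rot: [3.141, 0.001, 3.141]
force: [-0.5, 0.2, 0.6]
grip_width: 0.611
```

```bash
python3 - <<'E'
from h import *
s=bot.read_state();print(s["tcp_pos"],abs(s["joint_velocities"]).max().round(3),s["time_s"],s["eef_rot"],s["force"])
im=bot.get_image("side")[:,:,::-1];w=bot.get_image("wrist")[:,:,::-1]
cv2.imwrite("pics/s5.png",cv2.resize(im[150:290,210:350],None,fx=4,fy=4,interpolation=cv2.INTER_CUBIC));cv2.imwrite("pics/w5.png",w)
E
```

```text
[0.56502339 0.01323875 0.09802274] 0.004 6.6 [3.14145329e+00 1.44983506e-03 3.14080132e+00] [-0.46622449  0.21464597  0.58722485]
```

View pics/s5.png

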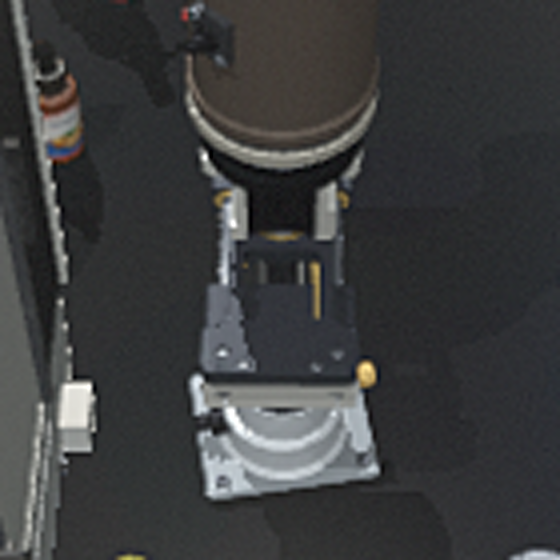

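View pics/w5.png

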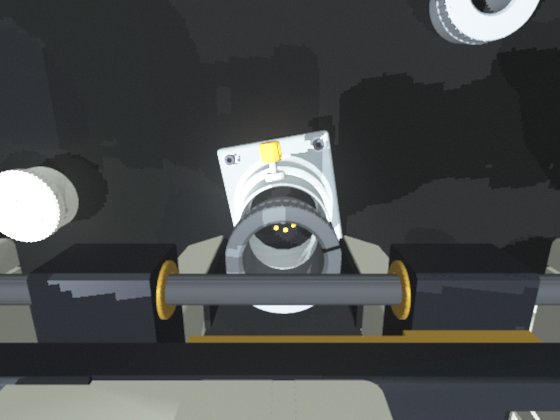

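Call:
jog_arm(series=[[[0.0008, 0, 0.004, 0, 0, 0, 0.8], [0, 0, 0.004, 0, 0, 0, 0.8], [0, 0, 0.004, 0, 0, 0, 0.8], [0, 0, 0.003, 0, 0, 0, 0.8], [0, 0, 0, 0, 0, 0, 0.8], [0, 0, 0, 0, 0, 0, 0.8]]])

```text
time_s: 7.3
tcp_pos: [0.5635, 0.0136, 0.0819]
eef_rot: [-3.142, -0.0, 3.141]
force: [-0.1, 0.4, -1.0]
grip_width: 0.614
```

Call:
jog_arm(series=[[[0, 0, 0.003, 0, 0, 0, 0.8], [0, 0, 0.003, 0, 0, 0, 0.8], [0, 0, 0.003, 0, 0, 0, 0.8], [0, 0, 0.003, 0, 0, 0, 0.8], [0, 0, 0, 0, 0, 0, 0.8], [0, 0, 0, 0, 0, 0, 0.8]]])

```text
time_s: 7.9
tcp_pos: [0.5635, 0.0136, 0.0699]
eef_rot: [-3.142, -0.0, 3.141]
force: [0.2, -0.8, -0.4]
grip_width: 0.607
```

Call:
jog_arm(series=[[[0, 0, 0.002, 0, 0, 0, 0.8], [0, 0, 0.002, 0, 0, 0, 0.8], [0, 0, 0.001, 0, 0, 0, 0.8], [0, 0, 0, 0, 0, 0, 0.8], [0, 0, 0, 0, 0, 0, 0.8]]])

```text
time_s: 8.4
tcp_pos: [0.5638, 0.0137, 0.0664]
eef_rot: [3.141, 0.001, 3.141]
force: [-6.5, -0.3, 17.1]
grip_width: 0.61
```

Call:
jog_arm(series=[[[0, 0, -0.001, 0, 0, 0, 0.0], [0, 0, 0, 0, 0, 0, 0], [0, 0, 0, 0, 0, 0, 0], [0, 0, 0, 0, 0, 0, 0], [0, 0, 0, 0, 0, 0, 0], [0, 0, -0.02, 0, 0, 0, 0], [0, 0, -0.04, 0, 0, 0, 0], [0, 0, -0.04, 0, 0, 0, 0], [0, -0.03, -0.03, 0, 0, 0, 0], [0, -0.04, -0.01, 0, 0, 0, 0]]])

```text
time_s: 9.4
tcp_pos: [0.5655, -0.055, 0.2093]
eef_rot: [3.14, 0.005, -3.137]
force: [1.3, -0.9, -0.8]
grip_width: 1.0
```

```bash
python3 - <<'E'
from h import *
s=bot.read_state();print(s["tcp_pos"],s["time_s"],s["grip_width"],s["force"])
im=bot.get_image("side")[:,:,::-1];w=bot.get_image("wrist")[:,:,::-1];m=bot.camera_model("side")
cv2.imwrite("pics/s6.png",draw(im,m,[(.5635,.0135,.076,.0285),(.5635,.0135,.076,.02),(.5635,.0135,.062,.029)],5,220,350,190,300));cv2.imwrite("pics/w6.png",w)
E
```

```text
[ 0.56547385 -0.05496144  0.20930494] 9.4 0.9999097347229985 [ 1.28682079 -0.90113495 -0.75812051]
```

View pics/s6.png

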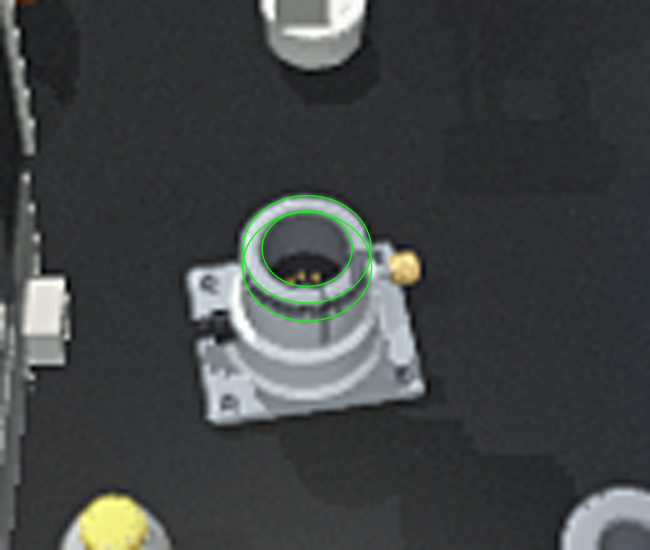

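View pics/w6.png

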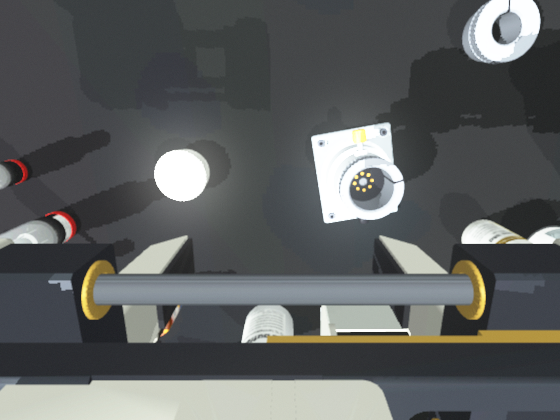

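```bash
python3 - <<'E'
from h import *
t=bot.camera_model("top");s=bot.camera_model("side")
def tri(a,b):
    o1,d1=ray(t,*a);o2,d2=ray(s,*b)
    d1=d1/np.linalg.norm(d1);d2=d2/np.linalg.norm(d2)
    A=sum(np.eye(3)-np.outer(d,d) for d in(d1,d2));B=sum((np.eye(3)-np.outer(d,d))@o for o,d in((o1,d1),(o2,d2)))
    return np.linalg.solve(A,B).round(4)
# t_l crop (2.9, 170,130); s_a crop (4,200,70)
T=lambda x,y:(x/2.9+169.5,y/2.9+129.5); S=lambda x,y:(x/4+199.5,y/4+69.5)
print("A tip",tri(T(663,50),S(147,187)))
print("B tip",tri(T(684,201),S(337,178)))
print("wash cap",tri(T(775,-15),S(80,65)))
print("dropper",tri(T(487,28),S(88,388)))
print("wash base ground", onz(s,*S(98,255),0))
E
```

```text
A tip [ 0.6856 -0.3445  0.1232]
B tip [ 0.5591 -0.355   0.1226]
wash cap [ 0.7324 -0.4316  0.1545]
dropper [ 0.7184 -0.2044  0.079 ]
wash base ground [ 7.35961678e-01 -4.13047578e-01  1.11022302e-16]
```

```bash
python3 - <<'E'
import cv2
t=cv2.imread("pics/top0.png")
cv2.imwrite("pics/t2.png",cv2.resize(t[30:260,280:480],None,fx=2.6,fy=2.6,interpolation=2))
E
```

```text
(no output)
```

View pics/t2.png

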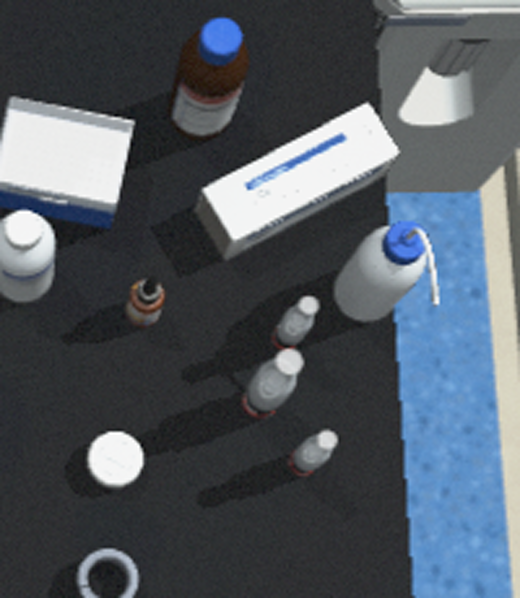

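Call:
jog_arm(series=[[[-0.008, -0.037, 0, 0, 0, 0, 0], [-0.008, -0.045, 0, 0, 0, 0, 0], [-0.008, -0.045, 0, 0, 0, 0, 0], [-0.01, -0.045, 0, 0, 0, 0, 0], [-0.01, -0.045, 0, 0, 0, 0, 0], [-0.0115, -0.03, 0, 0, 0, 0, 0], [0, -0.014, 0, 0, 0, 0, 0], [0, 0, 0, 0, 0, 0, 0], [0, 0, 0, 0, 0, 0, 0], [0, 0, 0, 0, 0, 0, 0]]])

```text
time_s: 10.5
tcp_pos: [0.6194, -0.3149, 0.2059]
eef_rot: [3.14, 0.0, -3.139]
force: [0.7, 0.3, 0.3]
grip_width: 0.999
```

```bash
python3 - <<'E'
from h import *
s=bot.read_state();print(s["tcp_pos"],s["time_s"],s["eef_rot"],s["force"],s["qpos"].round(2))
m=bot.camera_model("wrist");im=bot.get_image("wrist")[:,:,::-1].copy();cv2.imwrite("pics/w7raw.png",im)
a=fitcirc(im,m,.164,.012,(.6206,-.316));print(a)
x,y=a[0]
cv2.imwrite("pics/w7.png",draw(im,m,[(x,y,.164,.012),(x,y,.1,.0185),(x,y,0,.018)],1.4,0,560,0,420))
E
```

```text
[ 0.61941354 -0.31487837  0.20592863] 10.5 [ 3.14001697e+00  2.08684564e-06 -3.13933259e+00] [0.72872517 0.30540544 0.34941135] [ 0.12  0.59  0.46  1.43 -0.27  1.18  2.19]
(array([ 0.61864661, -0.31732214]), np.float64(-133.82089233398438))
```

View pics/w7.png

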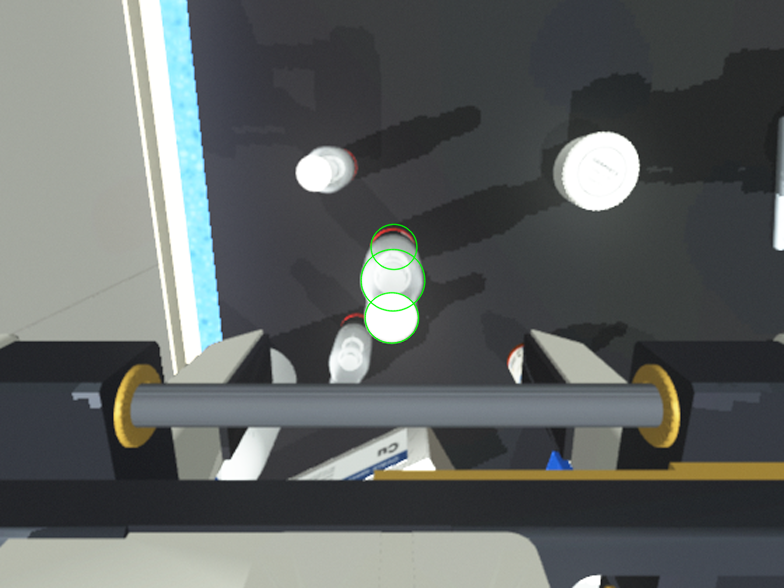

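Call:
jog_arm(series=[[[0, -0.0018, 0.02, 0, 0, 0, 0], [0, 0, 0.03, 0, 0, 0, 0], [0, 0, 0.03, 0, 0, 0, 0], [0, 0, 0.015, 0, 0, 0, 0], [0, 0, 0.005, 0, 0, 0, 0], [0, 0, 0, 0, 0, 0, 0], [0, 0, 0, 0, 0, 0, 0]]])

```text
time_s: 11.25
tcp_pos: [0.6199, -0.3195, 0.1076]
eef_rot: [-3.141, 0.002, -3.141]
force: [0.5, -0.4, 0.1]
grip_width: 0.998
```

```bash
python3 - <<'E'
from h import *
s=bot.read_state();print(s["tcp_pos"],s["time_s"],s["eef_rot"],s["force"])
im=bot.get_image("wrist")[:,:,::-1].copy();cv2.imwrite("pics/w8.png",im)
im=bot.get_image("side")[:,:,::-1];cv2.imwrite("pics/s8.png",cv2.resize(im[0:190,200:390],None,fx=3.1,fy=3.1,interpolation=2))
E
```

```text
[ 0.61988666 -0.31950456  0.10758364] 11.25 [-3.14067934e+00  1.96667702e-03 -3.14145578e+00] [ 0.49335521 -0.41186833  0.11588667]
```

View pics/w8.png

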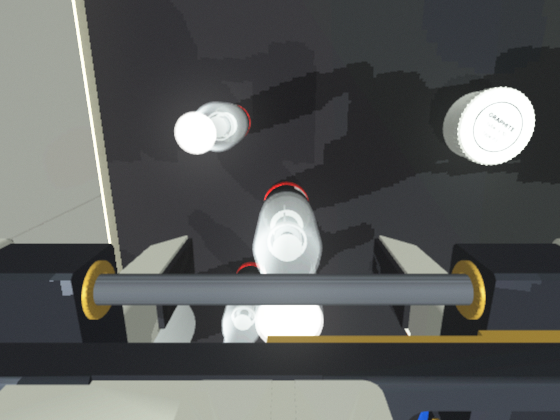

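View pics/s8.png

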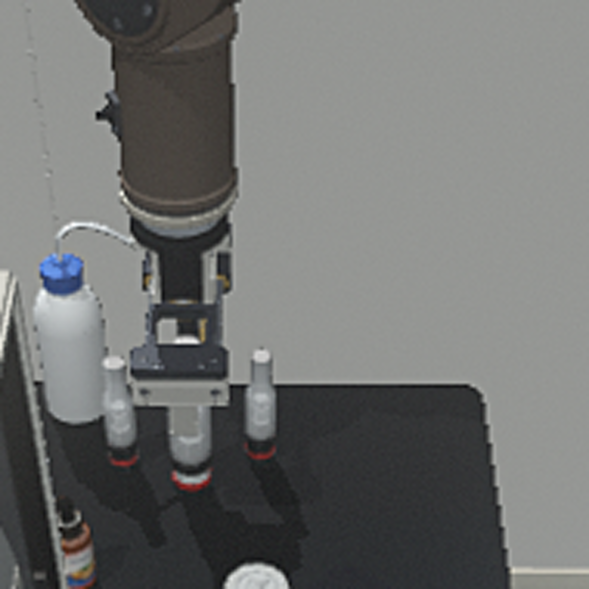

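Call:
jog_arm(series=[[[0, 0.0025, 0.003, 0, 0, 0, 0], [0, 0, 0.003, 0, 0, 0, 0], [0, 0, 0.003, 0, 0, 0, 0], [0, 0, 0.003, 0, 0, 0, 0], [0, 0, 0.0015, 0, 0, 0, 0], [0, 0, 0, 0, 0, 0, 0], [0, 0, 0, 0, 0, 0, 0]]])

```text
time_s: 12.05
tcp_pos: [0.619, -0.3167, 0.0925]
eef_rot: [3.142, -0.0, 3.141]
force: [-0.9, -0.0, 0.3]
grip_width: 1.0
```

Call:
jog_arm(series=[[[0, 0, 0, 0, 0, 0, 0.85], [0, 0, 0, 0, 0, 0, 0.85], [0, 0, 0, 0, 0, 0, 0.85], [0, 0, 0, 0, 0, 0, 0.85], [0, 0, 0, 0, 0, 0, 0.85], [0, 0, 0, 0, 0, 0, 0.85], [0, 0, 0, 0, 0, 0, 0.85], [0, 0, 0, 0, 0, 0, 0.85], [0, 0, 0, 0, 0, 0, 0.85], [0, 0, 0, 0, 0, 0, 0.85]]])

```text
time_s: 13.05
tcp_pos: [0.6191, -0.3166, 0.0925]
eef_rot: [3.141, -0.0, 3.142]
force: [0.8, 0.3, 0.4]
grip_width: 0.388
```

Call:
jog_arm(series=[[[0, 0, -0.01, 0, 0, 0, 0.85], [0, 0, -0.02, 0, 0, 0, 0.85], [0, 0, -0.03, 0, 0, 0, 0.85], [0, 0, -0.035, 0, 0, 0, 0.85], [0, 0, -0.02, 0, 0, 0, 0.85], [0, 0, -0.01, 0, 0, 0, 0.85], [0, 0, 0, 0, 0, 0, 0.85], [0, 0, 0, 0, 0, 0, 0.85]]])

```text
time_s: 13.85
tcp_pos: [0.6186, -0.3163, 0.2165]
eef_rot: [3.141, -0.001, 3.142]
force: [-0.7, 1.3, -1.0]
grip_width: 0.389
```

```bash
python3 - <<'E'
from h import *
s=bot.read_state();print(s["tcp_pos"],s["time_s"],s["eef_rot"],s["force"])
p=s["tcp_pos"];m=bot.camera_model("wrist")
im=bot.get_image("wrist")[:,:,::-1].copy();cv2.imwrite("pics/w9.png",draw(im,m,[(p[0],p[1],p[2]-.0925,.018),(p[0],p[1],p[2]-.0505,.018),(p[0],p[1],p[2]+.0075,.0185)],1.4,0,560,0,420))
im=bot.get_image("side")[:,:,::-1];m=bot.camera_model("side");cv2.imwrite("pics/s9.png",draw(im,m,[(p[0],p[1],p[2]-.0925,.018),(p[0],p[1],p[2]-.0505,.018)],3.1,200,390,0,190))
E
```

```text
[ 0.61862134 -0.31627554  0.21653713] 13.85 [ 3.14081178e+00 -1.18591229e-03  3.14157742e+00] [-0.70160916  1.33527184 -0.9948061 ]
```

View pics/w9.png

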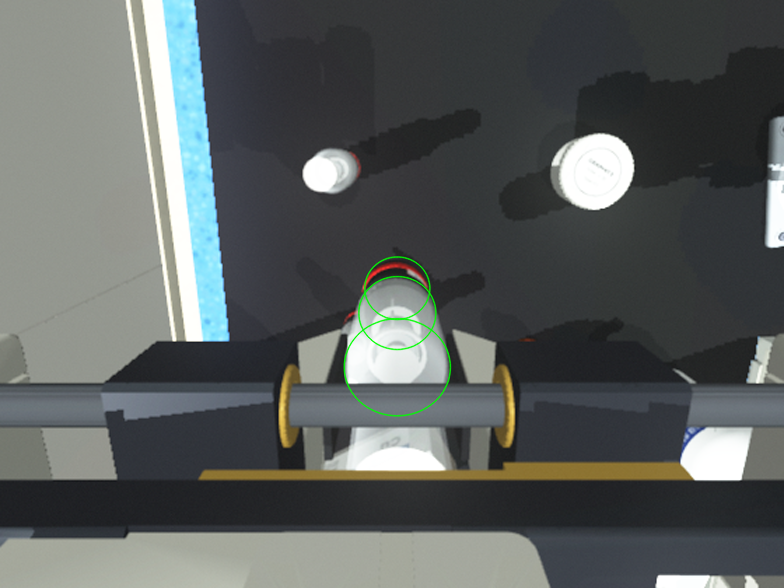

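View pics/s9.png

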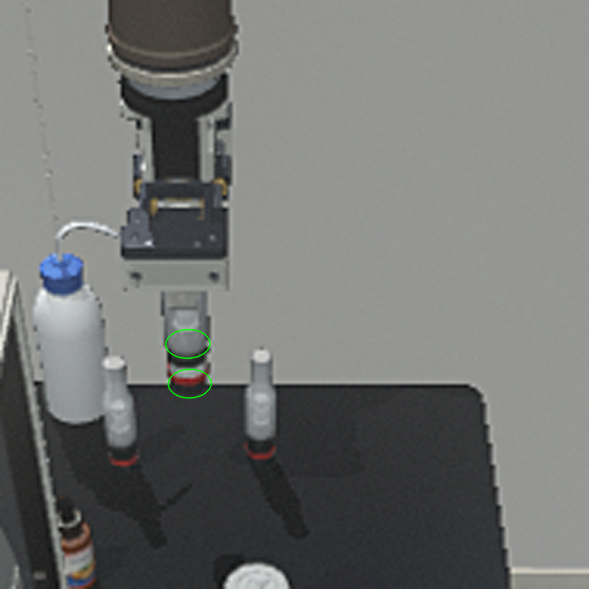

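Call:
jog_arm(series=[[[0.005, 0.018, 0, 0, 0, 0, 0.85], [0.01, 0.038, 0, 0, 0, 0, 0.85], [0.01, 0.045, 0, 0, 0, 0, 0.85], [0.01, 0.045, 0, 0, 0, 0, 0.85], [0.01, 0.045, 0, 0, 0, 0, 0.85], [0.0066, 0.038, 0, 0, 0, 0, 0.85], [0.004, 0.018, 0, 0, 0, 0, 0.85], [0, 0.004, 0, 0, 0, 0, 0.85], [0, 0, 0, 0, 0, 0, 0.85], [0, 0, 0, 0, 0, 0, 0.85]]])

```text
time_s: 14.95
tcp_pos: [0.5635, -0.0673, 0.2172]
eef_rot: [-3.141, -0.0, 3.14]
force: [-0.3, -0.8, -0.7]
grip_width: 0.387
```

```bash
python3 - <<'E'
from h import *
s=bot.read_state();print(s["tcp_pos"],abs(s["joint_velocities"]).max(),s["time_s"],s["eef_rot"],s["force"],s["grip_width"])
p=s["tcp_pos"];m=bot.camera_model("wrist")
im=bot.get_image("wrist")[:,:,::-1].copy();cv2.imwrite("pics/w10raw.png",im)
for r,sg in((.0285,1),(.02,-1)): print("sl",fitcirc(im,m,.076,r,(.5632,.0132),sign=sg,band=.001))
c=(.563,.013)
cv2.imwrite("pics/w10.png",draw(im,m,[(*c,.076,.0285),(*c,.076,.02),(p[0],p[1],p[2]-.0925,.018)],2.8,200,460,120,320))
E
```

```text
[ 0.56345936 -0.06729715  0.2172246 ] 0.009876393005236054 14.95 [-3.14062641e+00 -3.72750355e-04  3.13976741e+00] [-0.29269731 -0.79681091 -0.65679061] 0.3873091083102179
sl (array([0.56312143, 0.01324063]), np.float64(-70.62354278564453))
sl (array([0.56231073, 0.01262952]), np.float64(-73.7309341430664))
```

View pics/w10.png

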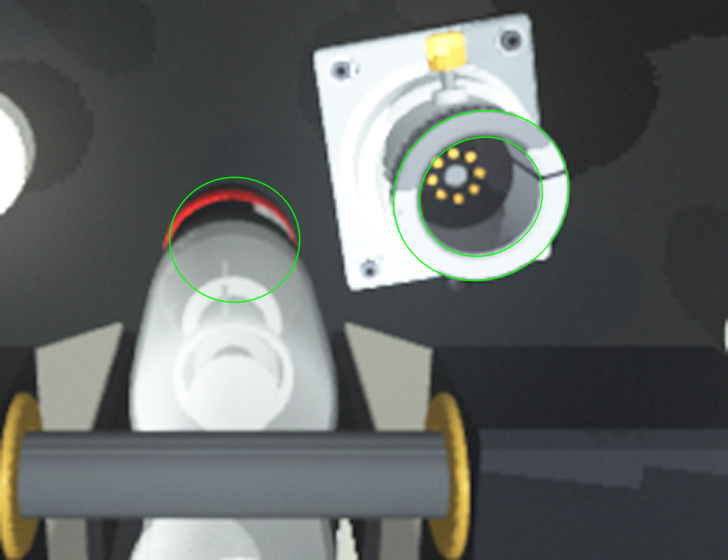

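Call:
jog_arm(series=[[[0.0005, 0.015, 0, 0, 0, 0, 0.85], [0, 0.03, 0, 0, 0, 0, 0.85], [0, 0.025, 0, 0, 0, 0, 0.85], [0, 0.0105, 0.01, 0, 0, 0, 0.85], [0, 0, 0.02, 0, 0, 0, 0.85], [0, 0, 0.005, 0, 0, 0, 0.85], [0, 0, 0, 0, 0, 0, 0.85], [0, 0, 0, 0, 0, 0, 0.85], [0, 0, 0, 0, 0, 0, 0.85]]])

```text
time_s: 15.9
tcp_pos: [0.5635, 0.0142, 0.1833]
eef_rot: [3.142, 0.001, 3.14]
force: [-0.5, 0.3, -0.6]
grip_width: 0.385
```

```bash
python3 - <<'E'
from h import *
s=bot.read_state();print(s["tcp_pos"],abs(s["joint_velocities"]).max(),s["time_s"],s["eef_rot"],s["force"],s["grip_width"])
p=s["tcp_pos"];m=bot.camera_model("wrist")
im=bot.get_image("wrist")[:,:,::-1].copy()
c=(.5627,.013)
a=draw(im,m,[(*c,.076,.0285),(*c,.076,.02),(p[0]-.0003,p[1],p[2]-.0925,.018)],3.5,210,360,130,300)
im=bot.get_image("side")[:,:,::-1].copy();m=bot.camera_model("side")
b=draw(im,m,[(*c,.076,.0285),(p[0],p[1],p[2]-.0925,.018)],3.5,230,330,130,300)
cv2.imwrite("pics/w11.png",cv2.resize(cv2.hconcat([a,b]),None,fx=.9,fy=.9))
E
```

```text
[0.56348551 0.01424208 0.18325073] 0.0034504104482657267 15.9 [3.14155297e+00 1.17977613e-03 3.14048935e+00] [-0.45086906  0.30139341 -0.6494613 ] 0.3850064920830988
```

View pics/w11.png

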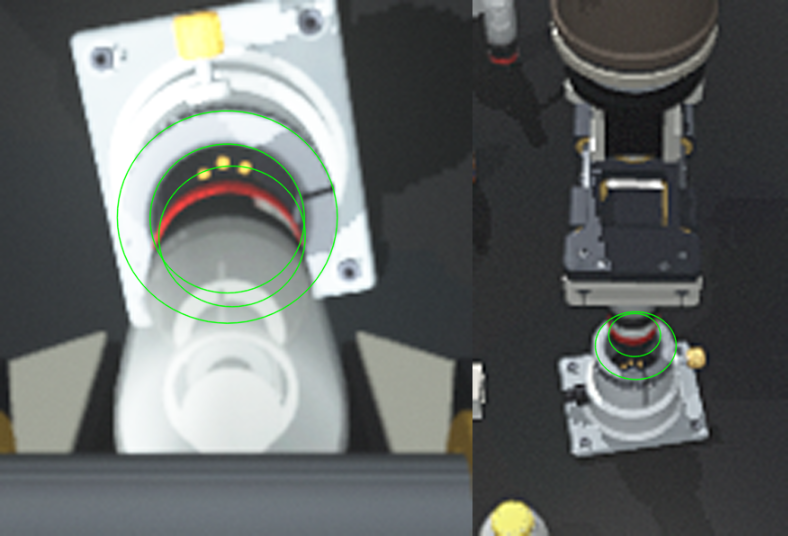

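Call:
jog_arm(series=[[[0.0005, -0.0007, 0.005, 0, 0, 0, 0.85], [0, 0, 0.004, 0, 0, 0, 0.85], [0, 0, 0.003, 0, 0, 0, 0.85], [0, 0, 0.003, 0, 0, 0, 0.85], [0, 0, 0.002, 0, 0, 0, 0.85], [0, 0, 0, 0, 0, 0, 0.85]]])

```text
time_s: 16.6
tcp_pos: [0.5623, 0.0142, 0.1651]
eef_rot: [-3.141, -0.001, 3.142]
force: [-0.7, -0.0, -0.8]
grip_width: 0.387
```

Call:
jog_arm(series=[[[-0.0003, -0.0007, 0.003, 0, 0, 0, 0.85], [0, 0, 0.004, 0, 0, 0, 0.85], [0, 0, 0.004, 0, 0, 0, 0.85], [0, 0, 0.003, 0, 0, 0, 0.85], [0, 0, 0, 0, 0, 0, 0.85]]])

```text
time_s: 17.1
tcp_pos: [0.5624, 0.0134, 0.151]
eef_rot: [-3.141, -0.001, 3.141]
force: [-0.3, 0.5, -1.1]
grip_width: 0.386
```

Call:
jog_arm(series=[[[0, 0, 0.004, 0, 0, 0, 0.85], [0, 0, 0.004, 0, 0, 0, 0.85], [0, 0, 0.004, 0, 0, 0, 0.85], [0, 0, 0.003, 0, 0, 0, 0.85], [0, 0, 0, 0, 0, 0, 0.85], [0, 0, 0, 0, 0, 0, 0.85]]])

```text
time_s: 17.7
tcp_pos: [0.5628, 0.0134, 0.1365]
eef_rot: [-3.142, -0.0, 3.141]
force: [0.4, -0.2, -0.1]
grip_width: 0.386
```

Call:
jog_arm(series=[[[0, 0, 0.002, 0, 0, 0, 0.85], [0, 0, 0.002, 0, 0, 0, 0.85], [0, 0, 0.002, 0, 0, 0, 0.85], [0, 0, 0, 0, 0, 0, 0.85], [0, 0, 0, 0, 0, 0, 0.85]]])

```text
time_s: 18.2
tcp_pos: [0.5632, 0.0134, 0.131]
eef_rot: [3.141, 0.001, 3.141]
force: [0.0, -0.2, 4.3]
grip_width: 0.385
```

Call:
jog_arm(series=[[[0, 0, 0.002, 0, 0, 0, 0.85], [0, 0, 0.002, 0, 0, 0, 0.85], [0, 0, 0, 0, 0, 0, 0.85], [0, 0, 0, 0, 0, 0, 0.85], [0, 0, 0, 0, 0, 0, 0.85]]])

```text
time_s: 18.7
tcp_pos: [0.5635, 0.0134, 0.1273]
eef_rot: [3.141, 0.002, 3.141]
force: [-0.5, -0.5, 8.4]
grip_width: 0.388
```

```bash
python3 - <<'E'
from h import *
F=[]
for i in range(4):
    w=bot.get_image("side" if i%2 else "wrist")[:,:,::-1].copy(); s=bot.read_state();F.append(np.r_[s["force"],s["tcp_pos"]])
    if i==0: W=w
    if i==1: S=w
print(np.round(F,4),s["time_s"],s["eef_rot"])
p=s["tcp_pos"];m=bot.camera_model("wrist");c=(.5627,.013)
a=draw(W,m,[],3.5,210,360,130,300);b=draw(S,bot.camera_model("side"),[],3.5,230,330,130,300)
cv2.imwrite("pics/w12.png",cv2.resize(cv2.hconcat([a,b]),None,fx=.9,fy=.9))
E
```

```text
[[-1.5366  0.0356  7.921   0.5635  0.0134  0.1273]
 [-0.4318 -0.688   6.599   0.5635  0.0134  0.1273]
 [-0.5255 -0.655   7.6257  0.5636  0.0134  0.1274]
 [-1.2767 -0.2882  8.4678  0.5636  0.0134  0.1274]] 18.9 [3.14132499e+00 1.75010887e-03 3.14147323e+00]
```

View pics/w12.png

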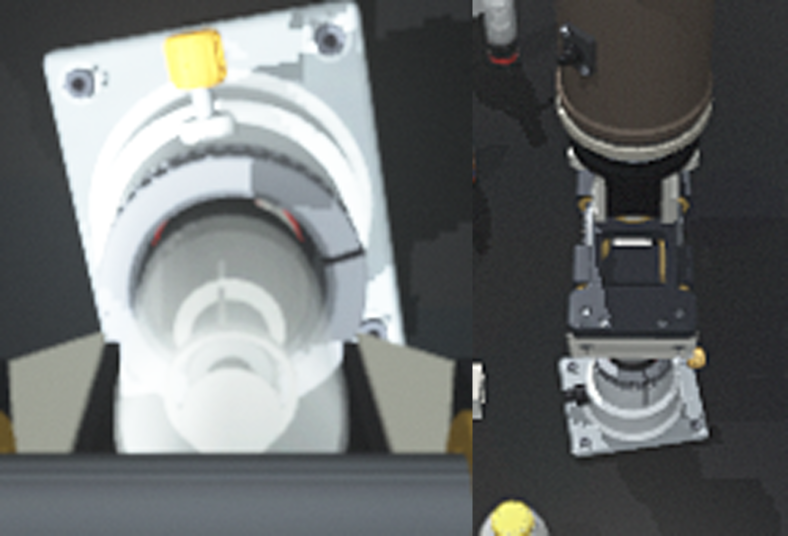

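Call:
jog_arm(series=[[[0, 0, 0.0008, 0, 0, 0, 0.85], [0, 0, 0, 0, 0, 0, 0.85], [0, 0, 0, 0, 0, 0, 0.85], [0, 0, 0, 0, 0, 0, 0.85], [0, 0, 0, 0, 0, 0, 0.85], [0, 0, 0, 0, 0, 0, 0.85]]])

```text
time_s: 19.5
tcp_pos: [0.5636, 0.0134, 0.1266]
eef_rot: [3.141, 0.002, 3.141]
force: [-1.4, -0.2, 7.7]
grip_width: 0.388
```

```bash
python3 - <<'E'
from h import *
F=[]
for i in range(8):
    w=bot.get_image("wrist")[:,:,::-1].copy(); s=bot.read_state();F.append(np.r_[s["force"],s["tcp_pos"]])
print(np.mean(F,0).round(4),np.std(F,0).round(4),s["time_s"],s["eef_rot"],s["grip_width"])
cv2.imwrite("pics/w13.png",draw(w,bot.camera_model("wrist"),[],3.5,210,360,130,300))
E
```

```text
[-0.9042 -0.1207  8.6447  0.5636  0.0134  0.1266] [0.6147 0.57   0.2197 0.     0.     0.    ] 19.9 [3.14129133e+00 1.80684096e-03 3.14141060e+00] 0.3877349100265395
```

View pics/w13.png

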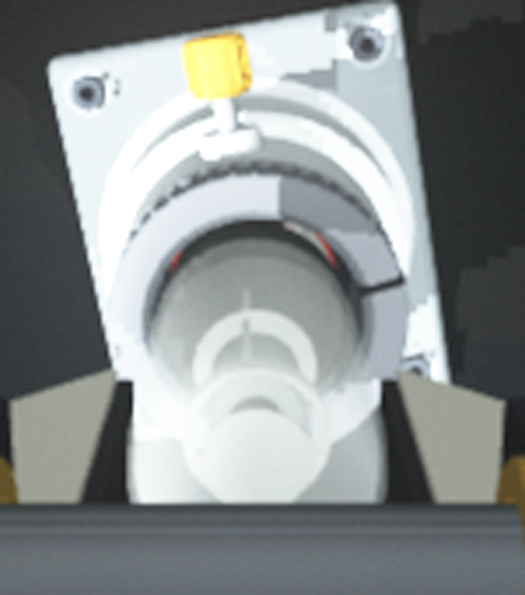

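```bash
python3 - <<'E'
from bench import bot
print(bot.sign_off()); s=bot.read_state(); print(s["force"],s["tcp_pos"],s["time_s"])
E
```

```text
the job is handed in; nothing more can be done
None
the job is handed in; nothing more can be done
```

The wide sleeve is home in the holder, and the lamp stands in it, held pressed down on the socket by the gripper. I handed the job in at 19.9 s; sign-off gives no verdict.

- **Sleeve:** It met a firm stop of about 17 N at the expected height. After I let go, the side picture matched the collar sitting on the rim.
- **Lamp push:** The wrist read 8.6 N upward, steady. With the lamp's own weight added, that is about 9.4 N on the socket. The tool height puts the socket about 6.4 mm down, near the 6.5 mm wanted. I did not measure the lamp's base against the sleeve top.
- **Lamp position:** The tool was within about 1 mm of the sleeve's axis and vertical to about 0.002 rad, and the gripper had not slipped.
- **Disagreements:** The cameras differed by 2–4 mm on the x positions of the sleeve and the lamp. I placed both from wrist-camera measurements relative to each other. Homing the sleeve also gave about 6 N sideways.
- **Bystanders:** I felt no contact with the tin or the bottles and saw none moved, but I did not measure their positions again at the end.

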